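# Lay two solar shingles on the demonstration roof

### The job

On the repair bench stands a small sloping demonstration roof with one solar shingle (white box) already fixed at its foot. Lay the shingle with the yellow box on it so that its lower edge lies along the white line of the fixed one, then lay the shingle with the red box on the yellow one in the same way, along the yellow one's white line; both flat, straight in one column with the fixed one, cell end downhill. Leave the spare shingle with the green box where it lies.

Things in the scene. Friction and masses are not known exactly. Their poses are not given: they have to be found in the camera images.
- starter: Shingle fixed on the roof, white box, same make and size as yellow. Origin: centre of plate underside; x uphill (14 deg up from level), z out of the face. White line at x = +20 mm. Roof: plywood, 300 x 140 mm, 18 deg, low end to the robot, turned up to 12 deg. A shingle laid right is parallel, its origin at 75, 0, 5 mm in the frame of the one below; upper end rests on the roof, friction holds it.
- yellow: Shingle, yellow box: grey plate 110 (x) x 80 x 5 mm, ends at x = -55 and +55; blue cells on the lower, -x part; white line across at x = +20. Box to grip across y: 32 (x) x 26 (y) x 26 mm tall on the plate's top, centred at x = -12, y = 0. Origin: centre of plate underside, z up. 0.12 kg. Flat on the bench right of the roof, -x end to the robot within 25 deg. Laid first.
- red: Shingle, red box: grey plate 110 (x) x 80 x 5 mm, ends at x = -55 and +55; blue cells on the lower, -x part; white line across at x = +20. Box to grip across y: 32 (x) x 26 (y) x 26 mm tall on the plate's top, centred at x = -12, y = 0. Origin: centre of plate underside, z up. 0.12 kg. Flat on the bench right of the roof, -x end to the robot within 25 deg. Laid second.
- green: Shingle, green box: grey plate 110 (x) x 80 x 5 mm, ends at x = -55 and +55; blue cells on the lower, -x part; white line across at x = +20. Box to grip across y: 32 (x) x 26 (y) x 26 mm tall on the plate's top, centred at x = -12, y = 0. Origin: centre of plate underside, z up. 0.12 kg. Flat on the bench right of the roof, -x end to the robot within 25 deg. Spare: leave.
There are look-alikes about, which are no part of the job. Leave any orange or turquoise look-alike of the red alone.

How it is judged:
On the way:
1. the yellow shingle lies on the starter, lower edge on its line, released (x of yellow in the frame of starter between 0.06 and 0.09 m and y of yellow in the frame of starter between -0.015 and 0.015 m and z of yellow in the frame of starter between 0 and 0.011 m and x of starter in the frame of yellow below -0.05 m and angle between the x axis of yellow and the x axis of starter, either way round below 0.21 rad and angle between the z axis of yellow and the z axis of starter, either way round below 0.18 rad and linear speed of yellow below 0.02 m/s and contact force between yellow and the fingers below 0.05 N), for 0.2 s.
At the end, for the whole second after the job is handed in: Yellow lies on the starter, red on yellow, cell end downhill; each lower edge within 15 mm of the line below, 15 mm sideways, 12 degrees of straight, 10 degrees of parallel, underside 0 to 11 mm above that of the one below; at rest, released. Green within 20 mm of its place (all of step 1 and x of red in the frame of yellow between 0.06 and 0.09 m and y of red in the frame of yellow between -0.015 and 0.015 m and z of red in the frame of yellow between 0 and 0.011 m and x of yellow in the frame of red below -0.05 m and angle between the x axis of red and the x axis of yellow, either way round below 0.21 rad and angle between the z axis of red and the z axis of yellow, either way round below 0.18 rad and linear speed of red below 0.02 m/s and contact force between red and the fingers below 0.05 N and distance of green from where it was at the start of the episode below 0.02 m); the robot touches nothing.
It fails at once if the green spare shingle is displaced by more than 20 mm (distance of green from where it was at the start of the episode above 0.02 m).
It also fails if it takes over 64 s, if anything falls off the work surface, if the arm or the gripper's body presses on something with over 40 N, if the wrist force passes 120 N, or if a joint passes its speed limit or range.

### The arm

A 7-joint arm with a two-finger parallel gripper is mounted at the origin on the work surface. World frame = base frame: x ahead of the robot, y to its left, z up, the work surface at z = 0. Lengths are in m, angles in rad, forces in N, time in s.
With the tool pointing down it reaches from about 0.425 to 0.875 m from the base axis. Payload 4.7 kg.
Tool frame: the origin (TCP) lies on the centre line of the jaws, within the pads' length; the fingertips stand 19 mm ahead of it and the grasp point (between the pads) is the TCP; x points along the fingers, z is the direction in which the jaws open and shut, and the axes are right-handed (so a half turn about x gives the same grasp; the last joint's range is limited). The gripper opens to 87 mm and grips with 3 to 60 N. Pads are 19 mm wide; open, the fingers measure 117 mm over their backs; the gripper's body (75 mm by 190 mm) begins 51 mm behind the grasp point.
Start: joints at [0.014, 0.321, -0.07, 1.45, 0.023, 1.371, -0.057], TCP at [0.65, -0, 0.242] pointing down, gripper open.
Joint ranges: [-2.86, 2.86], [-0.3, 2.09], [-1.38, 1.24], [0.06, 2.45], [-1.56, 4.7], [0.09, 2.05], [-2.69, 2.69]. Speed limits (rad/s): [2.57, 2.57, 3.14, 3.14, 3.14, 3.14, 3.14].

### API

Orientations are given as a rotation vector (axis times angle).
In Python, from bench import get_state, get_image, camera_info, close_job gives the robot as it stands.
- The arm moves only by the tool jog_arm, never from a script. Its argument "targets" is a list of rows, each a list of 7 numbers: the turn, a rotation vector about the tool's x, y, z in degrees, then the shift along the tool's x, y, z in cm, then the finger opening in cm, from 0 to 8.7. In form: [[wx, wy, wz, tx, ty, tz, jaw], ...]. A call has 1 to 10 rows; each row shifts and turns the commanded pose from where the row before left it, along the tool's axes as they then stand; what a row does not reach is not made up. A row lasts 1/8 s, in which the tool goes at most 62.5 mm and 10.7 degrees, less where a joint would pass 70% of its speed; a pose out of reach is approached as far as the arm can. A call is refused whole if a number of a shift passes 6.25 or a number of a turn 10.7, either way. A call with a gripper value outside its range is refused whole. The fingers move at their own pace and stop on an object; "squeeze" is the grip in N (left out, the last holds). Time passes only in rows, so rows that do not move let the fingers close. It gives the time, the measured TCP pose, the force and the opening at its end, in the units of the state.
- get_state(): the state, without advancing time (a new reading comes with each control period).
- get_image(name): name is "scene" or "side" or "wrist"; returns (picture, depth): 480x640x3 uint8, red, green, blue; 480x640 float32, m along the optical axis (not along the pixel's ray), 0 where there is no reading.
- camera_info(name): a dict with "intrinsics" (3x3 intrinsics, pixels), "world_from_camera" (4x4, takes a point from camera to world coordinates); the wrist camera has in their place "mount" (4x4, takes a point from camera to tool coordinates, whose origin is the TCP and whose axes are the tool frame's). Camera axes: x right, y up, looking along -z (the intrinsics and any distortion apply to the point x, -y, -z); pixel columns grow to the right and rows downward; lengths in m; the calibration is good to about 2 mm. A picture is of the moment at which its call begins: read the wrist's pose just before it. camera_info takes no time and is no camera call.
- close_job(): hands the job in, once; it reports no verdict.
The state is a dict: "time": time; "joint_positions": joint angles; "qd": joint speeds; "joint_torque": joint torques, N m; "position": TCP position; "tool_rot": TCP orientation; "ft_force": force on the tool from outside, world axes, zero at the start; "torque": the same for the moment, N m; "grip_width": opening from 0.0 (shut) to 1.0 (fully open).
Only numpy, scipy, OpenCV 4.12 (cv2) and the standard library are available. Lean on these libraries where they do the work, as an engineer would, in place of code of your own. Each camera call takes 0.05 s, during which the arm holds its last target.

## Working session

There is one attempt and no reset: what is moved stays moved. The work goes in short steps, Python scripts to look and compute and a tool call to move; the robot and the scene stay as the last step left them, time stands still between calls to the robot, and variables do not carry over. Pictures are saved under pics/ and viewed, and the job is handed in when it is done.

Besides the shell and the picture viewer there is one more tool, called after "Call:" as name(argument=value, ...) on one line, values as JSON. jog_arm: Moves the arm, as the interface text tells. Its arguments: {"type":"object","properties":{"targets":{"type":"array"},"squeeze":{"type":"number"}},"required":["targets"]}

```bash
mkdir -p pics; ls
cat > h.py <<'E'
import numpy as np,cv2
from bench import get_state,get_image,camera_info,close_job
from scipy.spatial.transform import Rotation as R
def T(s):
    M=np.eye(4);M[:3,:3]=R.from_rotvec(s["tool_rot"]).as_matrix();M[:3,3]=s["position"];return M
def grab(n,tag):
    s=get_state();i=camera_info(n)
    p,d=get_image(n)
    W=np.array(i["world_from_camera"]) if "world_from_camera" in i else T(s)@np.array(i["mount"])
    cv2.imwrite(f"pics/{tag}.png",p[:,:,::-1]);np.savez(f"pics/{tag}.npz",p=p,d=d,K=np.array(i["intrinsics"]),W=W)
    return p,d
def pts(tag):
    z=np.load(f"pics/{tag}.npz");K,W,d=z["K"],z["W"],z["d"]
    v,u=np.mgrid[:480,:640]
    X=np.stack([(u-K[0,2])/K[0,0]*d,-(v-K[1,2])/K[1,1]*d,-d],-1)
    return X@W[:3,:3].T+W[:3,3],z["p"],d
E
python3 - <<'E'
from h import *
print(get_state()); print({k:v for k,v in camera_info("scene").items()})
print(camera_info("wrist"))
for n in("scene","side","wrist"):grab(n,n+"0")
E
```

```text
pics
{'time': 0.0, 'joint_positions': array([ 0.01407047,  0.32183549, -0.07008308,  1.45165463,  0.02259523,
        1.37079366, -0.05686002]), 'qd': array([ 0.00027488,  0.00066434, -0.00074117, -0.00112461, -0.00076968,
       -0.00311361,  0.000817  ]), 'joint_torque': array([-2.58547143e-04, -4.91284704e+01, -4.03903294e-01, -3.12526345e+01,
       -6.40594075e-02,  4.37659642e-02,  1.61017233e-04]), 'position': array([ 6.49491685e-01, -2.81632298e-05,  2.40463576e-01]), 'tool_rot': array([-1.49303270e-04,  1.57269822e+00,  3.26797223e-06]), 'ft_force': array([ 0.06730848,  0.23054394, -0.25487639]), 'torque': array([ 0.00337172, -0.01029911,  0.05295109]), 'grip_width': 1.0002580189528645}
{'intrinsics': array([[568.61829194,   0.        , 321.85086681],
       [  0.        , 568.61829194, 245.8288862 ],
       [  0.        ,   0.        ,   1.        ]]), 'world_from_camera': array([[-0.71430734, -0.45704   ,  0.52998062,  0.97826384],
       [ 0.699771  , -0.47646251,  0.53226312,  0.50512988],
       [ 0.00925036,  0.75106453,  0.660164  ,  0.72545037],
       [ 0.        ,  0.        ,  0.        ,  1.        ]])}
{'intrinsics': array([[415.83262601,   0.        , 326.681637  ],
       [  0.        , 415.83262601, 244.99433285],
       [  0.        ,   0.        ,   1.        ]]), 'mount': array([[ 6.12800949e-04,  2.63601153e-01, -9.64631565e-01,
        -1.43402894e-01],
       [ 9.92434397e-04,  9.64631111e-01,  2.63601659e-01,
         7.18360674e-02],
       [ 9.99999320e-01, -1.11886889e-03,  3.29520009e-04,
        -3.14729966e-04],
       [ 0.00000000e+00,  0.00000000e+00,  0.00000000e+00,
         1.00000000e+00]])}
```

View pics/scene0.png

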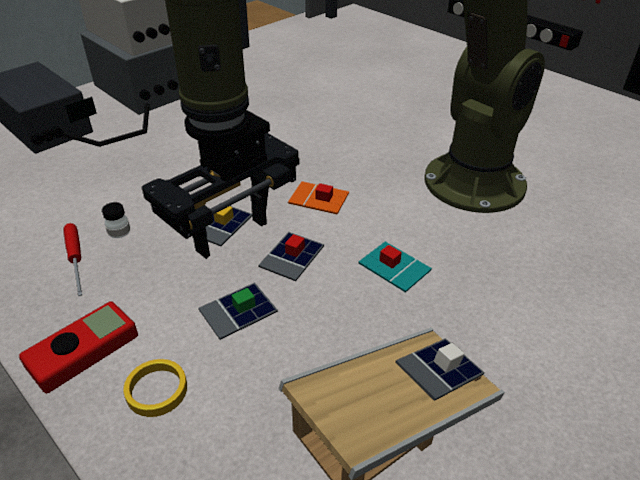

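View pics/side0.png

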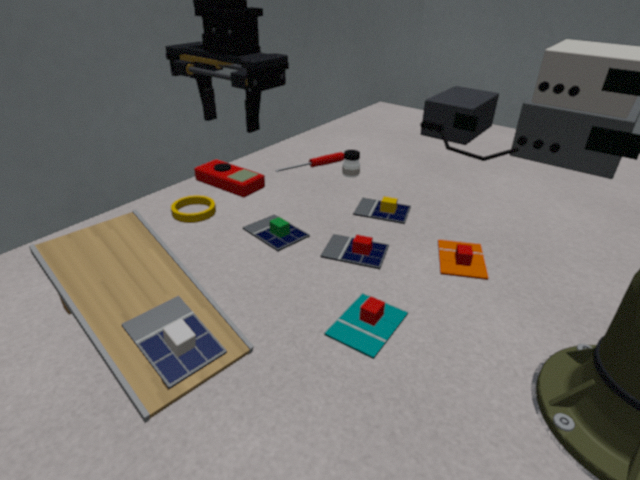

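View pics/wrist0.png

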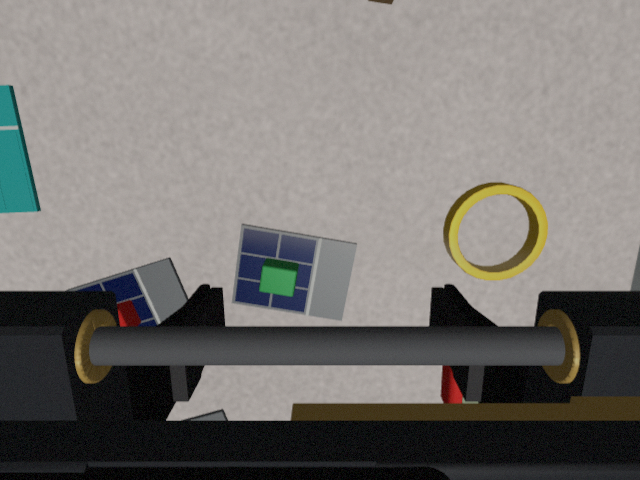

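```bash
cat >> h.py <<'E'
def colmask(p,c):
    hsv=cv2.cvtColor(p,cv2.COLOR_RGB2HSV);h,s,v=[hsv[...,i].astype(int) for i in range(3)]
    return {"red":((h<6)|(h>174))&(s>150)&(v>60),"yellow":(h>18)&(h<32)&(s>150)&(v>90),"green":(h>45)&(h<75)&(s>120)&(v>50),
     "white":(s<40)&(v>140),"blue":(h>105)&(h<130)&(s>100)}[c]
E
python3 - <<'E'
from h import *
for tag in("scene0","side0"):
    X,p,d=pts(tag)
    for c in("red","yellow","green"):
        m=(colmask(p,c)&(d>0)).astype(np.uint8)
        n,l,st,ce=cv2.connectedComponentsWithStats(m)
        for i in range(1,n):
            if st[i,4]<30: continue
            q=X[l==i]; zt=np.percentile(q[:,2],95); t=q[q[:,2]>zt-.004]
            print(tag,c,ce[i].round(),st[i,4],"top c",t.mean(0).round(4))
    ben=X[(d>0)&(X[...,2]<.02)&(X[...,0]>.3)&(X[...,0]<.8)&(abs(X[...,1])<.4)]
    print("bench z med",np.median(ben[:,2]))
    # blue cells
    m=(colmask(p,"blue")&(d>0)).astype(np.uint8);m=cv2.morphologyEx(m,cv2.MORPH_CLOSE,np.ones((5,5)))
    n,l,st,ce=cv2.connectedComponentsWithStats(m)
    for i in range(1,n):
        if st[i,4]>150: print(tag,"blue",ce[i].round(),st[i,4],np.median(X[l==i],0).round(4))
    if tag=="scene0":
        cv2.imwrite("pics/sc_crop.png",cv2.resize(p[300:480,260:520,::-1],None,fx=3,fy=3,interpolation=cv2.INTER_CUBIC))
        cv2.imwrite("pics/sc_crop2.png",cv2.resize(p[170:350,180:350,::-1],None,fx=3.3,fy=3.3,interpolation=cv2.INTER_CUBIC))
    else:
        cv2.imwrite("pics/si_crop.png",cv2.resize(p[180:280,220:420,::-1],None,fx=4,fy=4,interpolation=cv2.INTER_CUBIC))
        cv2.imwrite("pics/si_crop2.png",cv2.resize(p[200:420,20:260,::-1],None,fx=2.7,fy=2.7,interpolation=cv2.INTER_CUBIC))
E
```

```text
scene0 red [564.  41.] 56 top c [-0.5905 -0.132   0.134 ]
scene0 red [324. 190.] 139 top c [ 0.2891 -0.1838  0.0308]
scene0 red [ 71. 240.] 408 top c [ 0.7427 -0.4033  0.0247]
scene0 red [293. 244.] 226 top c [ 0.4481 -0.1013  0.0312]
scene0 red [389. 255.] 262 top c [0.3415 0.0441 0.0308]
scene0 red [ 69. 347.] 2772 top c [ 0.8641 -0.1557  0.035 ]
scene0 yellow [224. 211.] 72 top c [ 0.4865 -0.265   0.0305]
scene0 yellow [154. 385.] 843 top c [ 0.8053 -0.0138  0.02  ]
scene0 green [242. 296.] 218 top c [ 0.6056 -0.0572  0.031 ]
bench z med 0.0003329929697313272
scene0 blue [634.  77.] 266 [-0.5064  0.0987  0.1171]
scene0 blue [530.  80.] 242 [-0.0003  0.0645  0.2606]
scene0 blue [ 80. 112.] 273 [ 0.5254 -0.7786  0.0629]
scene0 blue [232. 157.] 2867 [0.6541 0.0241 0.3534]
scene0 blue [ 44. 136.] 255 [ 0.6253 -0.7685  0.0389]
scene0 blue [200. 221.] 1095 [0.7056 0.01   0.2997]
scene0 blue [297. 251.] 554 [ 0.4479 -0.0906  0.0053]
scene0 blue [249. 307.] 817 [ 0.6029 -0.0417  0.0054]
scene0 blue [450. 366.] 979 [0.4873 0.2863 0.0465]
side0 red [327. 159.] 245 top c [ 0.7342 -0.399   0.
[... 271 characters left out ...]
[ 0.7987 -0.0133  0.0187]
side0 yellow [389. 200.] 89 top c [ 0.4822 -0.2673  0.0298]
side0 green [279. 226.] 250 top c [ 0.6019 -0.054   0.0298]
bench z med -0.0006210651827510683
side0 blue [229.  28.] 1887 [0.6127 0.0222 0.368 ]
side0 blue [262.  84.] 775 [0.5629 0.0048 0.307 ]
side0 blue [623.  81.] 339 [ 0.171  -0.7763  0.2313]
side0 blue [206.  94.] 193 [0.6952 0.0053 0.2662]
side0 blue [466. 123.] 152 [ 0.5195 -0.7768  0.0617]
side0 blue [617. 143.] 518 [ 0.1398 -0.7767  0.0918]
side0 blue [392. 213.] 281 [ 0.4653 -0.2595  0.0045]
side0 blue [282. 237.] 403 [ 0.5852 -0.0426  0.0046]
side0 blue [367. 255.] 465 [ 0.4264 -0.0898  0.0045]
side0 blue [182. 352.] 1856 [0.4667 0.2836 0.0402]
```

View pics/sc_crop.png

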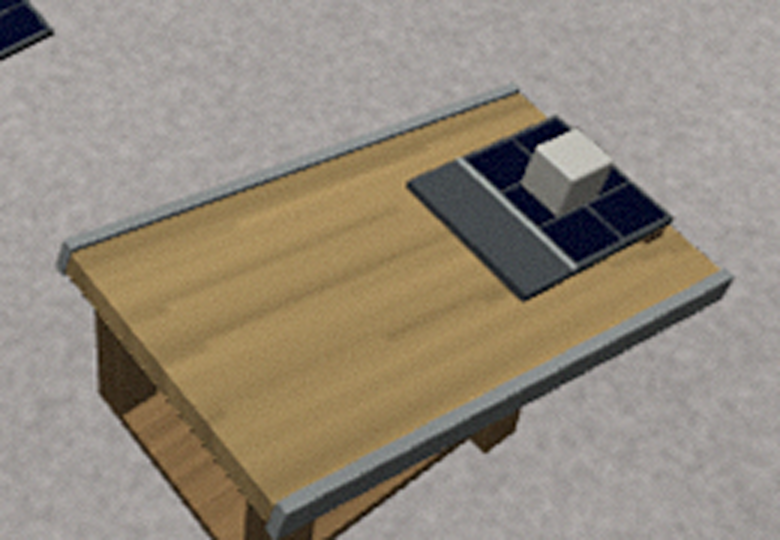

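View pics/si_crop.png

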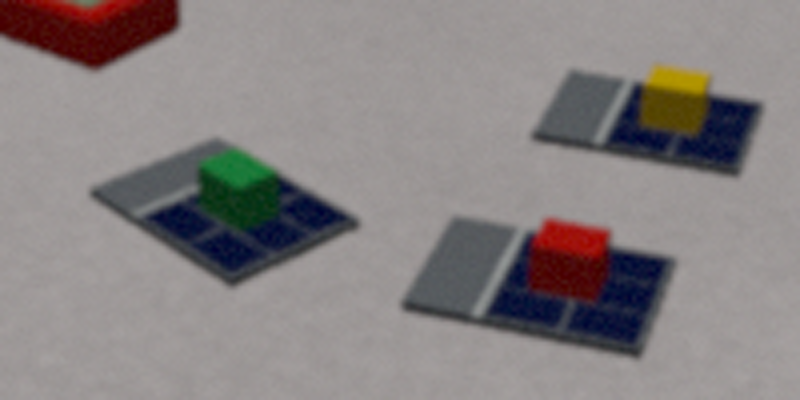

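View pics/si_crop2.png

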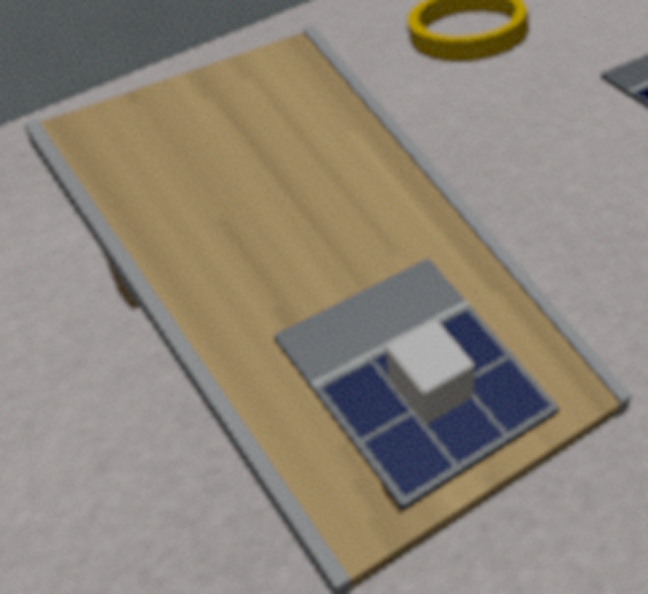

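View pics/sc_crop2.png

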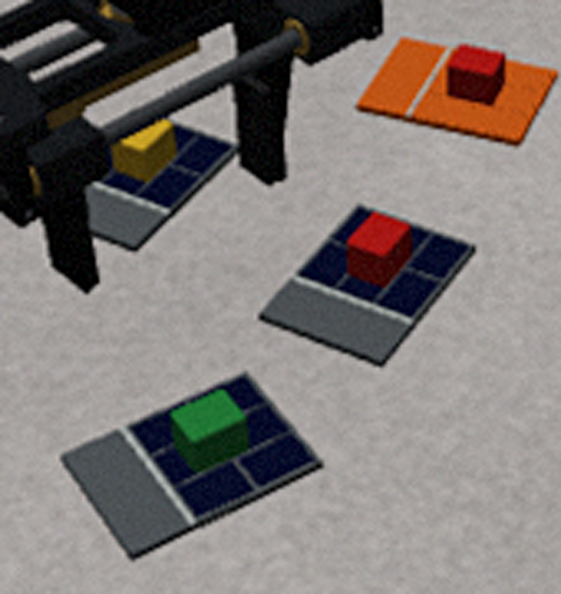

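```bash
cat >> h.py <<'E'
def fitplane(q):
    c=np.median(q,0)
    for _ in range(6):
        n=np.linalg.svd(q-c)[2][2] if len(q)<4000 else np.linalg.svd((q-c)[::3])[2][2]
        n*=np.sign(n[2]); r=(q-c)@n; k=abs(r-np.median(r))<max(.0015,2*np.median(abs(r-np.median(r)))); q=q[k]; c=q.mean(0)
    return c,n
def rayplane(tag,uv,c,n):
    z=np.load(f"pics/{tag}.npz");K,W=z["K"],z["W"];uv=np.asarray(uv,float)
    D=np.stack([(uv[:,0]-K[0,2])/K[0,0],-(uv[:,1]-K[1,2])/K[1,1],-np.ones(len(uv))],-1)@W[:3,:3].T
    o=W[:3,3]; t=((c-o)@n)/(D@n); return o+D*t[:,None]
def shingle(tag,off,sc,cr):
    """cr: crop corners, order: upper(+x) -y?, any; first two = +x end, last two = -x end, going round"""
    uv=(np.array(cr,float)+.5)/sc-.5+np.array(off)
    X,p,d=pts(tag); m=np.zeros(d.shape,np.uint8); cv2.fillPoly(m,[np.round(uv).astype(np.int32)],1); m=cv2.erode(m,np.ones((3,3)))
    q=X[(m>0)&(d>0)]; c,n=fitplane(q)
    P=rayplane(tag,uv,c,n); ce=P.mean(0); x=P[:2].mean(0)-P[2:].mean(0); 
    L=[np.linalg.norm(P[i]-P[(i+1)%4])*1000 for i in range(4)]
    x/=np.linalg.norm(x)
    yv=(P[0]+P[3]-P[1]-P[2]); yv/=np.linalg.norm(yv)
    b=np.cross(yv,n); b*=np.sign(b@x)
    print(tag,"orig",(ce-.005*n).round(4),"n",n.round(4),"yaw",np.degrees(np.arctan2(x[1],x[0])).round(2),"yawy",np.degrees(np.arctan2(b[1],b[0])).round(2),"pitch",np.degrees(np.arcsin(x[2])).round(2),"L",np.round(L,1))
E
python3 - <<'E'
from h import *
print("red");shingle("scene0",(180,170),3.3,[(262,318),(382,364),(475,248),(360,206)])
shingle("side0",(220,180),4,[(455,217),(403,305),(640,350),(675,260)])
print("yel");shingle("side0",(220,180),4,[(572,70),(533,137),(740,173),(762,102)])
print("green");shingle("scene0",(180,170),3.3,[(62,458),(133,555),(322,463),(247,374)])
shingle("side0",(220,180),4,[(218,138),(92,190),(232,281),(358,222)])
print("st");shingle("scene0",(260,300),3,[(408,184),(524,297),(672,218),(556,117)])
shingle("side0",(20,200),2.7,[(430,260),(276,338),(402,501),(556,408)])
# roof planes & white box
for tag,poly in(("scene0",[(300,385),(395,355),(425,405),(345,455)]),("side0",[(45,245),(130,220),(175,290),(110,315)])):
    X,p,d=pts(tag);m=np.zeros(d.shape,np.uint8);cv2.fillPoly(m,[np.array(poly,np.int32)],1)
    q=X[(m>0)&(d>0)];c,n=fitplane(q);print("roof",tag,c.round(4),n.round(4),np.degrees(np.arccos(n[2])).round(2),"yaw",np.degrees(np.arctan2(-n[1],-n[0])).round(2))
def roofedges(tag,off,sc,a,c,n):
    P=rayplane(tag,(np.array(a,float)+.5)/sc-.5+np.array(off),c,n)
    for i in(0,2):
        v=P[i+1]-P[i];print("edge yaw",np.degrees(np.arctan2(v[1],v[0])).round(2),np.linalg.norm(v).round(3))
for tag,off,sc,a in(("scene0",(260,300),3,[(517,90),(68,245),(730,277),(282,517)]),("side0",(20,200),2.7,[(626,402),(307,32),(340,588),(33,127)])):
    X,p,d=pts(tag); 
    c=np.array([.5,.28,.0]);# placeholder plane from roof
    poly=dict(scene0=[(300,385),(395,355),(425,405),(345,455)],side0=[(45,245),(130,220),(175,290),(110,315)])[tag]
    m=np.zeros(d.shape,np.uint8);cv2.fillPoly(m,[np.array(poly,np.int32)],1);c,n=fitplane(X[(m>0)&(d>0)]);roofedges(tag,off,sc,a,c+n*.008,n)
E
```

```text
red
scene0 orig [ 4.592e-01 -9.560e-02  4.000e-04] n [0.0059 0.0018 1.    ] yaw 17.86 yawy 17.46 pitch -0.36 L [ 77.  108.2  78.1 109.4]
side0 orig [ 0.4556 -0.0966 -0.0005] n [ 5.8e-03 -4.0e-04  1.0e+00] yaw 17.55 yawy 17.89 pitch -0.31 L [ 80.8 107.3  77.1 108. ]
yel
side0 orig [ 0.4945 -0.2656 -0.0005] n [0.0032 0.0019 1.    ] yaw 17.18 yawy 18.18 pitch -0.21 L [ 83.4 108.5  82.2 106.7]
green
scene0 orig [ 6.172e-01 -5.770e-02  4.000e-04] n [0.0123 0.0031 0.9999] yaw -10.42 yawy -9.33 pitch -0.66 L [ 77.7 107.6  77.6 108.5]
side0 orig [ 6.136e-01 -5.800e-02 -5.000e-04] n [2.e-03 1.e-04 1.e+00] yaw -10.95 yawy -9.93 pitch -0.11 L [ 79.  109.1  77.1 109.9]
st
scene0 orig [0.4988 0.2689 0.0444] n [-0.2336  0.0321  0.9718] yaw -8.13 yawy -7.84 pitch 13.64 L [ 77.9 109.   78.3 108.9]
side0 orig [0.4955 0.2683 0.0423] n [-0.2378  0.0316  0.9708] yaw -8.28 yawy -8.28 pitch 13.88 L [ 79.8 105.7  77.5 107.9]
roof scene0 [0.639  0.2457 0.0865] [-0.306   0.0428  0.9511] 18.0 yaw -7.96
roof side0 [0.6375 0.2503 0.0846] [-0.3053  0.044   0.9512] 17.97 yaw -8.2
edge yaw -8.53 0.293
edge yaw -7.86 0.296
edge yaw -7.87 0.294
edge yaw -8.34 0.293
```

Call:
jog_arm(targets=[[10.4, 0, 0, 0, 0, 0, 5.0], [10.4, 0, 0, 0, 0, 0, 5.0], [10.4, 0, 0, 0, 0, 0, 5.0], [10.4, 0, 0, 0, 0, 0, 5.0], [10.4, 0, 0, 0, 0, 0, 5.0], [10.4, 0, 0, 0, 0, 0, 5.0], [10.1, 0, 0, 0, 0, 0, 5.0]], squeeze=40)

```text
time: 1.02
position: [0.6498, 0.0, 0.2411]
tool_rot: [0.985, 1.337, -0.986]
ft_force: [0.1, 0.2, 0.9]
grip_width: 0.581
```

```bash
cat >> h.py <<'E'
def rel(Mt,n=None):
    s=get_state();M=T(s);D=np.linalg.inv(M)@Mt
    w=np.degrees(R.from_matrix(D[:3,:3]).as_rotvec());t=D[:3,3]*100
    print("t=%.2f"%s["time"],"pos",s["position"].round(4),"turn",w.round(2),"shift cm",t.round(2),"grip",round(s["grip_width"]*8.7,2),"F",s["ft_force"].round(2))
def frame(o,yaw,pitch=0):
    M=np.eye(4);M[:3,:3]=R.from_euler("ZY",[yaw,-pitch],degrees=True).as_matrix();M[:3,3]=o;return M
def tool_at(S,p):  # tool pose over shingle frame S at local p; tool x=-z, tool z=-y, tool y=x
    M=np.eye(4);M[:3,:3]=S[:3,:3]@np.array([[0,1,0],[0,0,-1],[-1,0,0]],float);M[:3,3]=S[:3,:3]@np.array(p)+S[:3,3];return M
E
python3 - <<'E'
from h import *
Y=frame([.4963,-.264,0],17.5)
print(get_state()["joint_positions"].round(2))
rel(tool_at(Y,[-.012,0,.18]))
E
```

```text
[-0.11  0.32  0.09  1.46 -0.03  1.37 -1.29]
t=1.02 pos [0.6498 0.     0.2411] turn [-0.33 -0.01  0.05] shift cm [  6.12 -23.65  20.7 ] grip 5.05 F [0.12 0.23 0.86]
```

Call:
jog_arm(targets=[[0, 0, 0, 1.0, -3.95, 3.45, 5.0], [0, 0, 0, 1.0, -3.95, 3.45, 5.0], [0, 0, 0, 1.0, -3.95, 3.45, 5.0], [0, 0, 0, 1.0, -3.95, 3.45, 5.0], [0, 0, 0, 1.0, -3.95, 3.45, 5.0], [0, 0, 0, 1.0, -3.95, 3.45, 5.0], [0, 0, 0, 0, 0, 0, 5.0], [0, 0, 0, 0, 0, 0, 5.0]])

```text
time: 2.02
position: [0.4865, -0.2682, 0.1815]
tool_rot: [0.982, 1.339, -0.981]
ft_force: [0.6, 0.9, -0.3]
grip_width: 0.574
```

Run:
```python
from h import *
grab("wrist","w1");grab("side","side1")
rel(tool_at(frame([.4963,-.264,0],17.5),[-.012,0,.18]))
```

```text
t=2.12 pos [ 0.4873 -0.2672  0.1817] turn [ 0.15 -0.02 -0.04] shift cm [ 0.16 -0.24 -0.03] grip 4.98 F [ 0.65  0.87 -0.39]
```

View pics/w1.png

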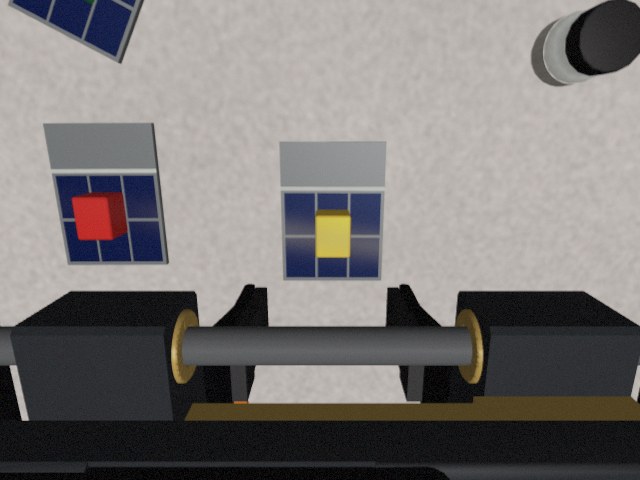

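Run:
```python
from h import *
shingle("w1",(0,0),1,[(279.5,141.5),(386,141.5),(381.5,279.5),(284,279.5)])
shingle("w1",(0,0),1,[(45,123.5),(154,123),(167,264.5),(69,265)])
c=np.array([0,0,.031]);n=np.array([0,0,1.])
P=rayplane("w1",[(316,212),(350,211),(349,257),(317,257)],c,n);print("yellow box top",P.round(4),P.mean(0).round(4))
```

```text
w1 orig [ 4.971e-01 -2.697e-01  4.000e-04] n [8.2e-03 4.0e-04 1.0e+00] yaw 17.77 yawy 17.55 pitch -0.45 L [ 79.5 109.   79.4 109. ]
w1 orig [ 0.4572 -0.1011  0.0006] n [ 0.0081 -0.0011  1.    ] yaw 17.3 yawy 17.82 pitch -0.43 L [ 80.5 109.5  79.  109.6]
yellow box top [[ 0.4991 -0.2561  0.031 ]
 [ 0.5072 -0.2791  0.031 ]
 [ 0.4743 -0.2893  0.031 ]
 [ 0.4671 -0.2668  0.031 ]] [ 0.4869 -0.2728  0.031 ]
```

Run:
```python
from h import *
rel(tool_at(frame([.4970,-.267,0],17.6),[-.012,0,.06]))
```

```text
t=2.12 pos [ 0.4873 -0.2672  0.1817] turn [ 0.05 -0.02 -0.04] shift cm [12.16 -0.28  0.28] grip 4.98 F [ 0.65  0.87 -0.39]
```

Call:
jog_arm(targets=[[0, 0, 0, 3.0, -0.1, 0.1, 5.5], [0, 0, 0, 3.0, -0.1, 0.1, 5.5], [0, 0, 0, 3.0, -0.1, 0.1, 5.5], [0, 0, 0, 3.0, 0, 0, 5.5], [0, 0, 0, 0, 0, 0, 5.5], [0, 0, 0, 0, 0, 0, 5.5], [0, 0, 0, 0, 0, 0, 5.5]])

```text
time: 3.0
position: [0.4856, -0.2727, 0.0632]
tool_rot: [0.981, 1.336, -0.98]
ft_force: [-0.3, -0.5, 0.6]
grip_width: 0.632
```

Run:
```python
from h import *
grab("wrist","w2")
p,d=grab("side","side2");cv2.imwrite("pics/side2c.png",cv2.resize(p[80:260,320:480,::-1],None,fx=3.3,fy=3.3,interpolation=cv2.INTER_CUBIC))
rel(tool_at(frame([.4970,-.267,0],17.6),[-.012,0,.06]))
```

```text
t=3.10 pos [ 0.4852 -0.2728  0.0629] turn [-0.09  0.08 -0.11] shift cm [ 0.29  0.1  -0.19] grip 5.47 F [-0.37  0.16 -0.65]
```

View pics/w2.png

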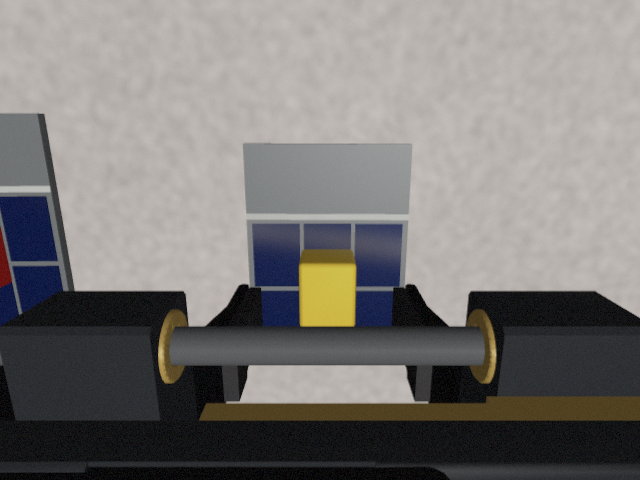

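View pics/side2c.png

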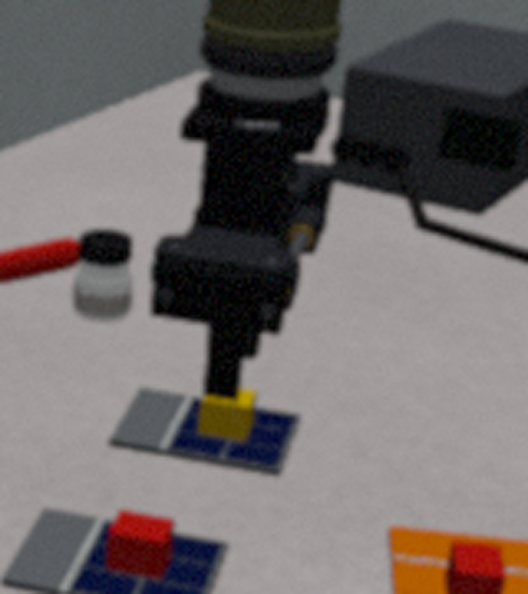

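Call:
jog_arm(targets=[[0, 0, 0, 1.8, 0, 0, 5.5], [0, 0, 0, 1.8, 0, 0, 5.5], [0, 0, 0, 0, 0, 0, 5.5], [0, 0, 0, 0, 0, 0, 5.5], [0, 0, 0, 0, 0, 0, 2.0], [0, 0, 0, 0, 0, 0, 2.0], [0, 0, 0, 0, 0, 0, 2.0], [0, 0, 0, 0, 0, 0, 2.0]], squeeze=40)

```text
time: 4.1
position: [0.4843, -0.2725, 0.0255]
tool_rot: [0.981, 1.338, -0.981]
ft_force: [0.6, 0.2, -0.1]
grip_width: 0.297
```

Call:
jog_arm(targets=[[0, 0, 0, -2.0, 0, 0, 2.0], [0, 0, 0, -4.5, 0, 0, 2.0], [0, 0, 0, -4.5, 0, 0, 2.0], [0, 0, 0, -4.5, 0, 0, 2.0], [0, 0, 0, -4.5, 0, 0, 2.0], [0, 0, 0, 0, 0, 0, 2.0], [0, 0, 0, 0, 0, 0, 2.0]])

```text
time: 4.97
position: [0.4837, -0.2721, 0.2247]
tool_rot: [0.981, 1.34, -0.982]
ft_force: [-0.6, -0.7, -1.5]
grip_width: 0.294
```

Run:
```python
from h import *
grab("wrist","w3")
S=frame([.497,.2655,.0435],-8.1,14)
# way pose: level tilt, behind roof's low end to see starter
rel(tool_at(frame([.497,.2655,.0],-8.1,0),[0.,0,.23]))
print(get_state()["joint_positions"].round(2))
```

```text
t=5.03 pos [ 0.4834 -0.272   0.224 ] turn [25.6  -0.08  0.14] shift cm [ -0.55  17.46 -50.85] grip 2.6 F [-1.11  0.2  -1.84]
[ 0.21  0.13  0.28  1.72 -0.04  1.3  -0.77]
```

View pics/w3.png

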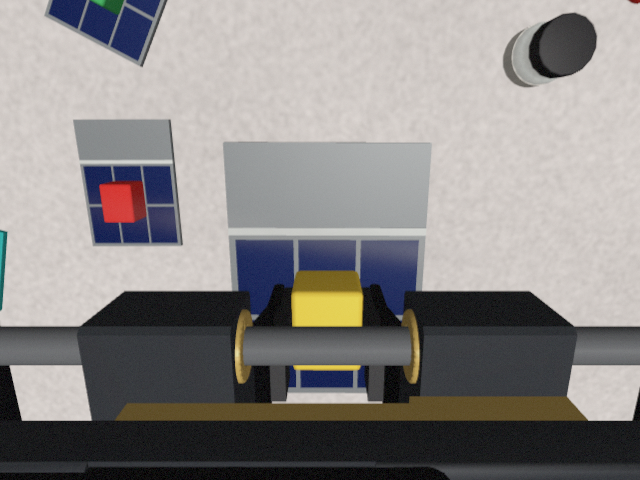

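Run:
```python
from h import *
S=frame([.497,.264,.0435],-8.1,14)
Y=S@frame([.075,0,.005],0,0); M=tool_at(Y,[-.012,0,.110]); print(M[:3,3])
rel(M)
```

```text
[0.52997532 0.25930692 0.17032509]
t=5.03 pos [ 0.4834 -0.272   0.224 ] turn [25.47 -3.21 13.9 ] shift cm [  5.41  20.43 -49.26] grip 2.6 F [-1.11  0.2  -1.84]
```

Call:
jog_arm(targets=[[0, 0, 0, 0, 1.0, -2.5, 2.0], [0, 0, 0, 0, 2.0, -5.0, 2.0], [0, 0, 0, 0, 2.4, -5.5, 2.0], [0, 0, 0, 0, 2.4, -5.5, 2.0], [0, 0, 0, 0, 2.4, -5.5, 2.0], [0, 0, 0, 0, 2.4, -5.5, 2.0], [0, 0, 0, 0, 2.4, -5.5, 2.0], [0, 0, 0, 0, 2.4, -5.5, 2.0], [0, 0, 0, 0, 2.0, -5.0, 2.0], [0, 0, 0, 0, 1.0, -3.7, 2.0]])

```text
time: 6.28
position: [0.5295, 0.2607, 0.2231]
tool_rot: [0.978, 1.342, -0.982]
ft_force: [0.3, -0.2, -1.2]
grip_width: 0.296
```

Call:
jog_arm(targets=[[8.5, 0, 0, 0, 0, 0, 2.0], [8.5, 0, 0, 0, 0, 0, 2.0], [8.5, 0, 0, 0, 0, 0, 2.0], [0, 0, 7.0, 0, 0, 0, 2.0], [0, 0, 7.0, 0, 0, 0, 2.0], [0, 0, 0, 0, 0, 0, 2.0], [0, 0, 0, 0, 0, 0, 2.0]])

```text
time: 7.15
position: [0.531, 0.2575, 0.2248]
tool_rot: [1.401, 0.947, -1.134]
ft_force: [0.2, -0.1, -1.3]
grip_width: 0.298
```

Run:
```python
from h import *
S=frame([.497,.264,.0435],-8.1,14)
Y=S@frame([.075,0,.005],0,0); M=tool_at(Y,[-.012,0,.060])
rel(M); print(get_state()["joint_positions"].round(2))
```

```text
t=7.15 pos [0.531  0.2575 0.2248] turn [0.07 0.04 0.14] shift cm [10.26 -1.42 -0.17] grip 2.59 F [ 0.19 -0.14 -1.33]
[-0.45  0.07 -0.15  1.8   0.2   1.1  -2.38]
```

Call:
jog_arm(targets=[[0, 0, 0, 3.0, -0.5, 0, 2.0], [0, 0, 0, 4.0, -0.5, 0, 2.0], [0, 0, 0, 2.0, -0.4, 0, 2.0], [0, 0, 0, 0, 0, 0, 2.0], [0, 0, 0, 0, 0, 0, 2.0]])

```text
time: 7.78
position: [0.5402, 0.257, 0.1358]
tool_rot: [1.404, 0.945, -1.132]
ft_force: [0.3, 0.2, -1.3]
grip_width: 0.296
```

Run:
```python
from h import *
p,d=grab("scene","scene4");cv2.imwrite("pics/scene4c.png",cv2.resize(p[270:480,260:520,::-1],None,fx=3,fy=2.8571428,interpolation=cv2.INTER_CUBIC))
p,d=grab("side","side4");cv2.imwrite("pics/side4c.png",cv2.resize(p[200:420,20:260,::-1],None,fx=2.7,fy=2.7,interpolation=cv2.INTER_CUBIC))
grab("wrist","w4")
S=frame([.497,.264,.0435],-8.1,14)
Y=S@frame([.075,0,.005],0,0); M=tool_at(Y,[-.012,0,.026])
rel(M)
```

```text
t=7.92 pos [0.5399 0.2574 0.1364] turn [ 0.06 -0.11 -0.1 ] shift cm [ 4.86 -0.17 -0.04] grip 2.56 F [-0.38  0.27 -0.02]
```

View pics/scene4c.png

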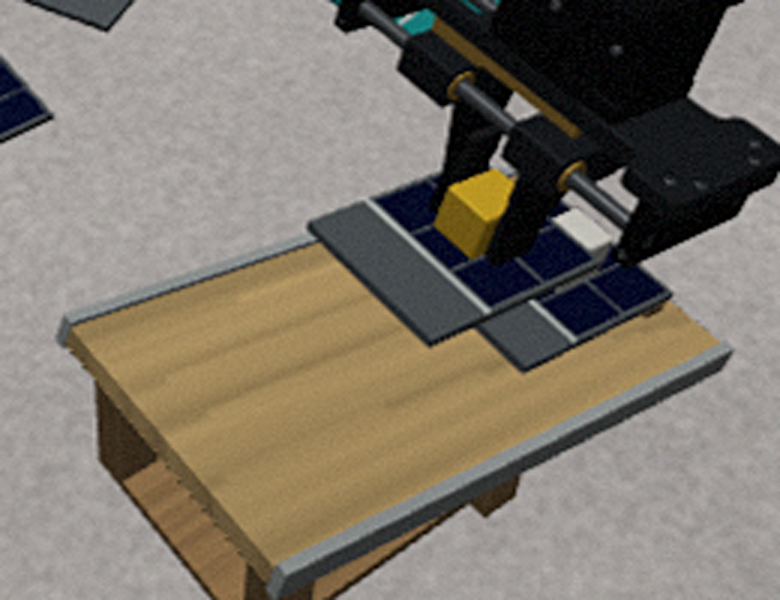

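View pics/side4c.png

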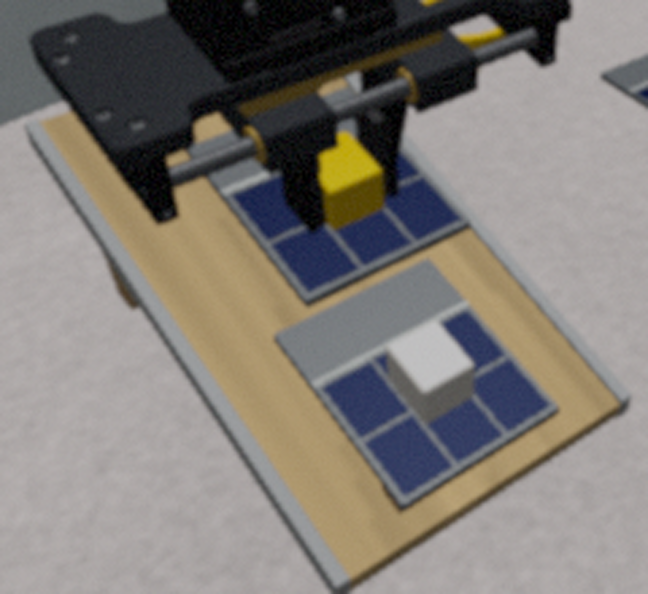

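View pics/w4.png

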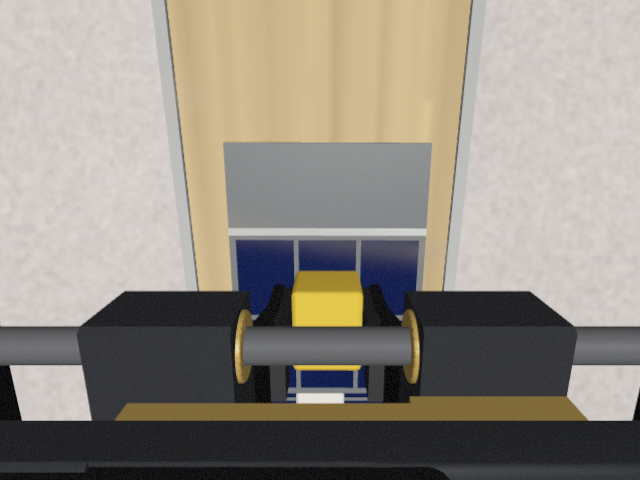

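```bash
cat >> h.py <<'E'
SF={"scene":frame([.4988,.2689,.0444],-8.1,14),"side":frame([.4955,.2683,.0423],-8.1,14)}
def plane_in(tag,polys):
    X,p,d=pts(tag);m=np.zeros(d.shape,np.uint8)
    for P in polys: cv2.fillPoly(m,[np.round(P).astype(np.int32)],1)
    return fitplane(X[(m>0)&(d>0)])
def inS(cam,P): return ((np.asarray(P)-SF[cam][:3,3])@SF[cam][:3,:3]*1000).round(1)
E
python3 - <<'E'
from h import *
o=np.array([260,270.]);f=lambda a:np.array(a,float)/[3,2.857]+o
c,n=plane_in("scene4",[f([(320,226),(365,207),(480,312),(430,335)])])
P=rayplane("scene4",f([(308,226),(430,343),(368,202),(490,311)]),c,n)
print("scene n",n@SF["scene"][:3,:3]);print(inS("scene",P));print("ends mid",inS("scene",P[:2].mean(0)),"line mid",inS("scene",P[2:].mean(0)))
o=np.array([20,200.]);f=lambda a:np.array(a,float)/2.7+o
c,n=plane_in("side4",[f([(245,195),(285,180),(310,225),(380,225),(400,205),(455,225),(310,293)])])
P=rayplane("side4",f([(308,299),(467,227)]),c,n)
print("side n",n@SF["side"][:3,:3]);print(inS("side",P));print("low mid",inS("side",P.mean(0)))
E
```

```text
scene n [-9.52905080e-03 -8.15073761e-04  9.99954265e-01]
[[133.9 -42.1  58.2]
 [133.6  35.9  58.3]
 [ 96.7 -42.7  57.9]
 [ 95.1  34.1  57.9]]
ends mid [133.8  -3.1  58.3] line mid [95.9 -4.3 57.9]
side n [-1.71407515e-02  6.13633660e-04  9.99852898e-01]
[[ 24.3  34.6  58.7]
 [ 21.6 -40.6  58.7]]
low mid [23.  -3.  58.7]
```

Call:
jog_arm(targets=[[0, 0, 0, 1.5, -0.27, -0.32, 2.0], [0, 0, 0, 1.5, 0, 0, 2.0], [0, 0, 0, 1.0, 0, 0, 2.0], [0, 0, 0, 0.5, 0, 0, 2.0], [0, 0, 0, 0.2, 0, 0, 2.0], [0, 0, 0, 0, 0, 0, 2.0]])

```text
time: 8.68
position: [0.5483, 0.259, 0.0888]
tool_rot: [1.402, 0.946, -1.131]
ft_force: [-0.5, -0.5, -1.0]
grip_width: 0.295
```

Run:
```python
from h import *
p,d=grab("scene","scene5");cv2.imwrite("pics/scene5c.png",cv2.resize(p[270:480,260:520,::-1],None,fx=3,fy=2.8571428,interpolation=cv2.INTER_CUBIC))
p,d=grab("side","side5");cv2.imwrite("pics/side5c.png",cv2.resize(p[200:420,20:260,::-1],None,fx=2.7,fy=2.7,interpolation=cv2.INTER_CUBIC))
S=frame([.497,.264,.0435],-8.1,14)
Y=S@frame([.075,0,.005],0,0); M=tool_at(Y,[-.012,0,.026])
rel(M)
```

```text
t=8.78 pos [0.5484 0.2591 0.0891] turn [ 0.1  -0.05 -0.04] shift cm [0.08 0.19 0.24] grip 2.57 F [-0.06  0.03 -1.43]
```

View pics/scene5c.png

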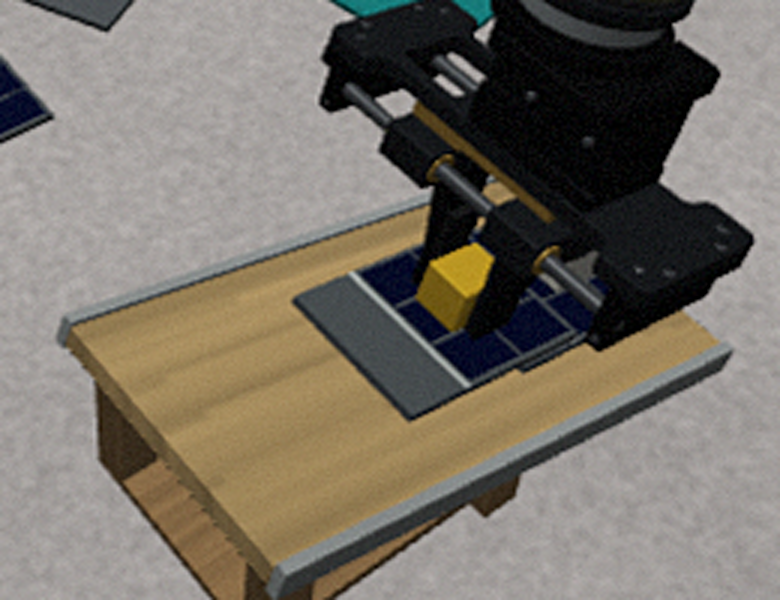

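View pics/side5c.png

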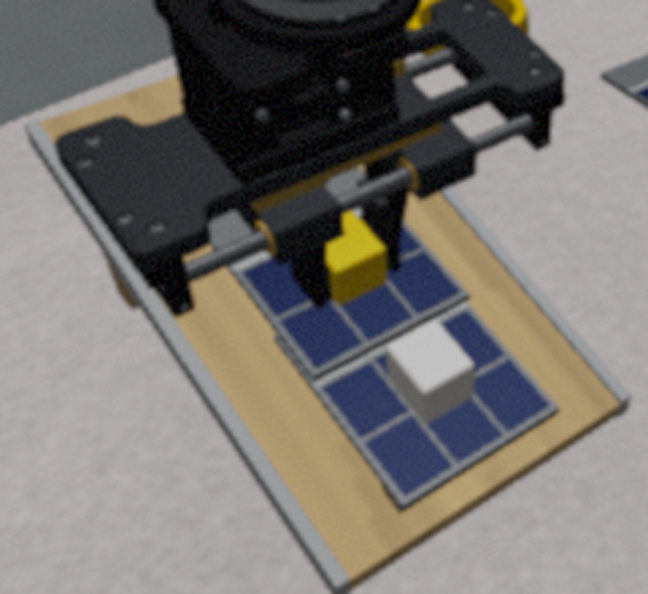

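Run:
```python
from h import *
o=np.array([260,270.]);f=lambda a:np.array(a,float)/[3,2.857]+o
c,n=plane_in("scene5",[f([(305,300),(350,280),(460,382),(410,410)])])
P=rayplane("scene5",f([(293,300),(410,417)]),c,n)
print("scene n",n@SF["scene"][:3,:3]);print(inS("scene",P),inS("scene",P.mean(0)))
o=np.array([20,200.]);f=lambda a:np.array(a,float)/2.7+o
c,n=plane_in("side5",[f([(255,275),(295,262),(310,305),(385,298),(400,270),(455,295),(320,365)])])
P=rayplane("side5",f([(317,374),(467,297)]),c,n)
print("side n",n@SF["side"][:3,:3]);print(inS("side",P),"low mid",inS("side",P.mean(0)))
```

```text
scene n [-2.13461177e-03 -9.35025234e-04  9.99997285e-01]
[[129.9 -39.4  10.6]
 [129.1  38.5  10.7]] [129.5  -0.4  10.7]
side n [-0.00552146 -0.00113585  0.99998411]
[[ 20.   36.8  11.2]
 [ 18.9 -39.1  11.1]] low mid [19.5 -1.2 11.1]
```

Call:
jog_arm(targets=[[0, 0, 0, 0.1, 0, 0, 2.0], [0, 0, 0, 0.1, 0, 0, 2.0], [0, 0, 0, 0, 0, 0, 2.0], [0, 0, 0, 0, 0, 0, 2.0]])

```text
time: 9.28
position: [0.5486, 0.2591, 0.088]
tool_rot: [1.403, 0.945, -1.131]
ft_force: [-4.1, -0.2, 6.1]
grip_width: 0.295
```

Call:
jog_arm(targets=[[0, 0, 0, 0, 0, 0, 5.0], [0, 0, 0, 0, 0, 0, 5.0], [0, 0, 0, 0, 0, 0, 5.0], [0, 0, 0, -2.0, 0, 0, 5.0], [0, 0, 0, -4.0, 0, 0, 5.0], [0, 0, 0, -5.0, 0, 0, 5.0], [0, 0, 0, -4.0, 0, 0, 5.0], [0, 0, 0, 0, 0, 0, 5.0], [0, 0, 0, 0, 0, 0, 5.0]])

```text
time: 10.4
position: [0.5123, 0.2636, 0.2325]
tool_rot: [1.402, 0.945, -1.132]
ft_force: [-0.8, -0.6, 0.1]
grip_width: 0.573
```

Run:
```python
from h import *
p,d=grab("scene","scene6");cv2.imwrite("pics/scene6c.png",cv2.resize(p[270:480,260:520,::-1],None,fx=3,fy=2.8571428,interpolation=cv2.INTER_CUBIC))
p,d=grab("wrist","w6")
r=frame([.4572,-.1011,0],17.5)
rel(tool_at(r,[-.012,0,.2]))
print(get_state()["joint_positions"].round(2))
```

```text
t=10.50 pos [0.5121 0.2632 0.2309] turn [-25.39   3.19 -13.65] shift cm [ 2.72 -2.15 37.35] grip 5.01 F [-0.14 -0.48 -0.  ]
[-0.46  0.04 -0.16  1.82  0.2   1.11 -2.41]
```

View pics/scene6c.png

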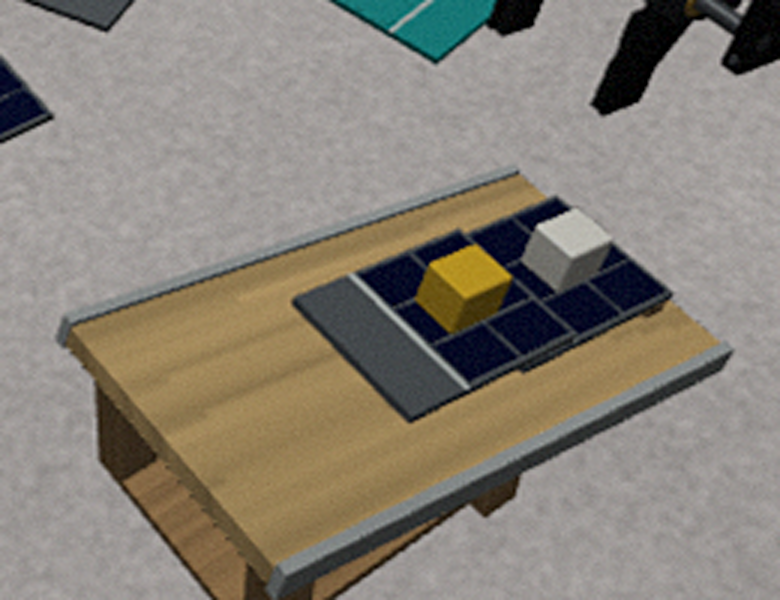

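View pics/w6.png

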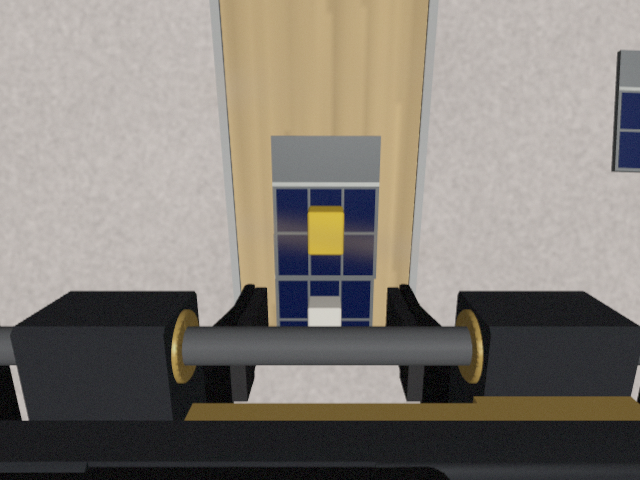

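Call:
jog_arm(targets=[[0, 0, -7.0, 0, 0, 0, 5.5], [0, 0, -7.0, 0, 0, 0, 5.5], [-8.5, 0, 0, 0, 0, 0, 5.5], [-8.5, 0, 0, 0, 0, 0, 5.5], [-8.5, 0, 0, 0, 0, 0, 5.5], [0, 0, 0, 0, -2.5, 4.7, 5.5], [0, 0, 0, 0, -2.5, 4.7, 5.5], [0, 0, 0, 0, -2.5, 4.7, 5.5], [0, 0, 0, 0, -2.5, 4.7, 5.5], [0, 0, 0, 0, -2.5, 4.7, 5.5]])

```text
time: 11.75
position: [0.463, 0.0002, 0.231]
tool_rot: [0.981, 1.34, -0.983]
ft_force: [0.9, 0.5, -0.3]
grip_width: 0.633
```

Call:
jog_arm(targets=[[0, 0, 0, 0, -2.5, 4.7, 5.5], [0, 0, 0, 0, -2.4, 4.8, 5.5], [0, 0, 0, 0, 0, 0, 5.5], [0, 0, 0, 0, 0, 0, 5.5]])

```text
time: 12.25
position: [0.4456, -0.1025, 0.2313]
tool_rot: [0.981, 1.34, -0.982]
ft_force: [-0.2, -0.0, 0.5]
grip_width: 0.635
```

Run:
```python
from h import *
grab("wrist","w7")
r=frame([.4572,-.1011,0],17.5)
rel(tool_at(r,[-.012,0,.06]))
print(get_state()["joint_positions"].round(2))
```

```text
t=12.30 pos [ 0.4459 -0.1019  0.2315] turn [ 0.09 -0.05  0.07] shift cm [17.15 -0.07  0.28] grip 5.52 F [ 0.61  0.09 -0.16]
[-0.02 -0.09  0.17  1.92  0.02  1.31 -1.11]
```

View pics/w7.png

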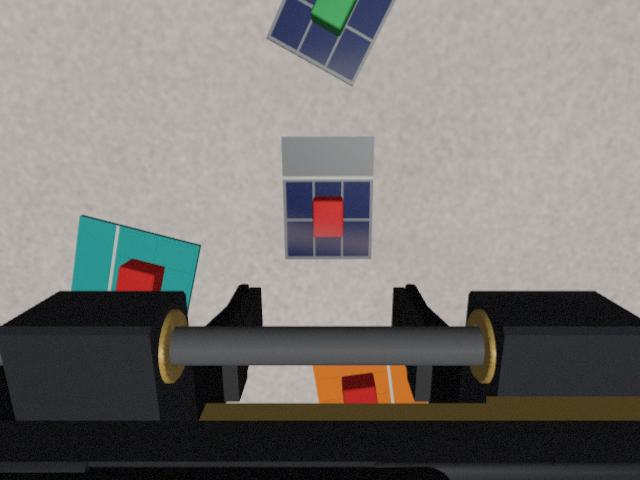

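Run:
```python
from h import *
shingle("w7",(0,0),1,[(281.5,136.5),(374,136.5),(371,259),(285.5,259)])
```

```text
w7 orig [ 4.571e-01 -9.980e-02  4.000e-04] n [7.6e-03 2.0e-04 1.0e+00] yaw 17.83 yawy 17.56 pitch -0.42 L [ 79.6 110.1  79.4 110.1]
```

Call:
jog_arm(targets=[[0, 0, 0, 4.3, 0, 0.05, 5.5], [0, 0, 0, 4.3, 0, 0, 5.5], [0, 0, 0, 4.3, 0, 0, 5.5], [0, 0, 0, 4.0, 0, 0, 5.5], [0, 0, 0, 0, 0, 0, 5.5], [0, 0, 0, 0, 0, 0, 5.5], [0, 0, 0, 0, 0, 0, 5.5]])

```text
time: 13.18
position: [0.4478, -0.1035, 0.0651]
tool_rot: [0.982, 1.335, -0.979]
ft_force: [0.3, 0.5, 0.1]
grip_width: 0.634
```

Run:
```python
from h import *
grab("wrist","w8")
r=frame([.4572,-.1011,0],17.5)
rel(tool_at(r,[-.012,0,.026]))
```

```text
t=13.22 pos [ 0.4476 -0.1036  0.0649] turn [ 0.03  0.08 -0.18] shift cm [ 3.89 -0.22  0.04] grip 5.51 F [ 0.76 -0.67  0.18]
```

View pics/w8.png

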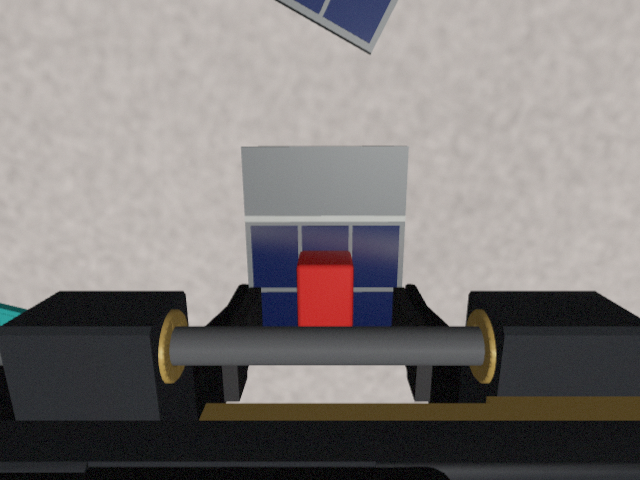

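Box lies between the fingers (298–353 against 260–393), about 2 px left: fine. Descend and grip.

Call:
jog_arm(targets=[[0, 0, 0, 2.0, -0.2, -0.05, 5.5], [0, 0, 0, 1.85, 0, 0, 5.5], [0, 0, 0, 0, 0, 0, 5.5], [0, 0, 0, 0, 0, 0, 5.5], [0, 0, 0, 0, 0, 0, 2.0], [0, 0, 0, 0, 0, 0, 2.0], [0, 0, 0, 0, 0, 0, 2.0], [0, 0, 0, 0, 0, 0, 2.0]], squeeze=40)

```text
time: 14.22
position: [0.4441, -0.1038, 0.0248]
tool_rot: [0.981, 1.338, -0.981]
ft_force: [-0.1, 0.3, 0.4]
grip_width: 0.296
```

Call:
jog_arm(targets=[[0, 0, 0, -2.0, 0, 0, 2.0], [0, 0, 0, -4.5, 0, 0, 2.0], [0, 0, 0, -5.0, 0, 0, 2.0], [0, 0, 0, -5.0, 0, 0, 2.0], [0, 0, 0, -4.5, 0, 0, 2.0], [0, 0, 0, -3.0, 0, 0, 2.0], [0, 0, 0, 0, 0, 0, 2.0], [0, 0, 0, 0, 0, 0, 2.0]])

```text
time: 15.22
position: [0.4432, -0.1036, 0.2632]
tool_rot: [0.981, 1.34, -0.983]
ft_force: [-0.2, 0.4, -0.4]
grip_width: 0.295
```

Run:
```python
from h import *
grab("wrist","w9")
S=frame([.497,.264,.0435],-8.1,14)
# final yellow TCP at release was (.5486,.2591,.088): red = +75mm along slope, +5 normal
M=tool_at(S@frame([.15,0,.01]),[-.012,0,.026]);M[:3,3]=np.array([.5486,.2591,.088])+S[:3,:3]@[.075,0,.005+.09]
print(M[:3,3]);rel(M)
print(get_state()["joint_positions"].round(2))
```

```text
Traceback (most recent call last):
TypeError: frame() missing 1 required positional argument: 'yaw'
```

View pics/w9.png

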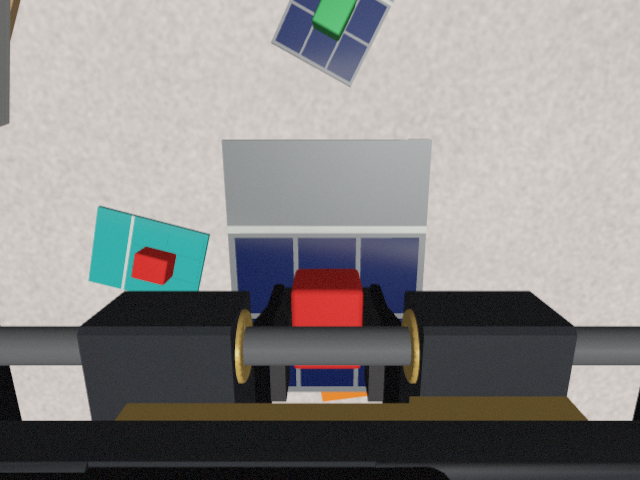

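Run:
```python
from h import *
S=frame([.497,.264,.0435],-8.1,14)
M=tool_at(S,[0,0,0]);M[:3,3]=np.array([.5486,.2591,.088])+S[:3,:3]@[.075,0,.005+.08]
print(M[:3,3]);rel(M)
print(get_state()["joint_positions"].round(2))
```

```text
[0.60028797 0.25174371 0.18861928]
t=15.28 pos [ 0.443  -0.1036  0.2628] turn [25.47 -3.16 13.95] shift cm [  7.38  25.71 -29.15] grip 2.57 F [ 0.32 -0.09 -1.31]
[-0.02 -0.11  0.18  1.88  0.02  1.37 -1.11]
```

Call:
jog_arm(targets=[[0, 0, 0, 0, 1.3, -1.5, 2.0], [0, 0, 0, 0, 2.9, -3.2, 2.0], [0, 0, 0, 0, 3.1, -3.5, 2.0], [0, 0, 0, 0, 3.1, -3.5, 2.0], [0, 0, 0, 0, 3.1, -3.5, 2.0], [0, 0, 0, 0, 3.1, -3.5, 2.0], [0, 0, 0, 0, 3.1, -3.5, 2.0], [0, 0, 0, 0, 2.9, -3.3, 2.0], [0, 0, 0, 0, 1.8, -2.2, 2.0], [0, 0, 0, 0, 1.3, -1.45, 2.0]])

```text
time: 16.52
position: [0.6007, 0.2531, 0.2617]
tool_rot: [0.977, 1.342, -0.983]
ft_force: [-1.3, -0.4, -1.3]
grip_width: 0.298
```

Call:
jog_arm(targets=[[8.5, 0, 0, 0, 0, 0, 2.0], [8.5, 0, 0, 0, 0, 0, 2.0], [8.5, 0, 0, 0, 0, 0, 2.0], [0, 0, 7.0, 0, 0, 0, 2.0], [0, 0, 7.0, 0, 0, 0, 2.0], [0, 0, 0, 0, 0, 0, 2.0], [0, 0, 0, 0, 0, 0, 2.0]])

```text
time: 17.4
position: [0.6017, 0.251, 0.2639]
tool_rot: [1.401, 0.947, -1.134]
ft_force: [0.1, -0.2, -0.4]
grip_width: 0.295
```

Run:
```python
from h import *
S=frame([.497,.264,.0435],-8.1,14)
M=tool_at(S,[0,0,0]);M[:3,3]=np.array([.5486,.2591,.088])+S[:3,:3]@[.075,0,.005+.035]
rel(M)
print(get_state()["joint_positions"].round(2))
```

```text
t=17.40 pos [0.6017 0.251  0.2639] turn [0.07 0.04 0.13] shift cm [11.78 -1.94 -0.06] grip 2.57 F [ 0.05 -0.21 -0.43]
[-0.47  0.17 -0.05  1.61  0.17  1.17 -2.28]
```

Call:
jog_arm(targets=[[0, 0, 0, 3.0, -0.5, 0, 2.0], [0, 0, 0, 4.5, -0.7, 0, 2.0], [0, 0, 0, 3.0, -0.5, 0, 2.0], [0, 0, 0, 1.2, -0.2, 0, 2.0], [0, 0, 0, 0, 0, 0, 2.0], [0, 0, 0, 0, 0, 0, 2.0]])

```text
time: 18.15
position: [0.6125, 0.2506, 0.1484]
tool_rot: [1.404, 0.945, -1.13]
ft_force: [-0.1, -0.1, -0.3]
grip_width: 0.294
```

Run:
```python
from h import *
p,d=grab("scene","scene10");cv2.imwrite("pics/scene10c.png",cv2.resize(p[270:480,260:520,::-1],None,fx=3,fy=2.8571428,interpolation=cv2.INTER_CUBIC))
p,d=grab("side","side10");cv2.imwrite("pics/side10c.png",cv2.resize(p[200:420,20:260,::-1],None,fx=2.7,fy=2.7,interpolation=cv2.INTER_CUBIC))
S=frame([.497,.264,.0435],-8.1,14)
M=tool_at(S,[0,0,0]);M[:3,3]=np.array([.5486,.2591,.088])+S[:3,:3]@[.075,0,.005]
rel(M)
```

```text
t=18.25 pos [0.6123 0.2507 0.1485] turn [ 0.07 -0.12 -0.14] shift cm [ 3.82 -0.2   0.07] grip 2.55 F [ 0.49  0.84 -1.49]
```

View pics/scene10c.png

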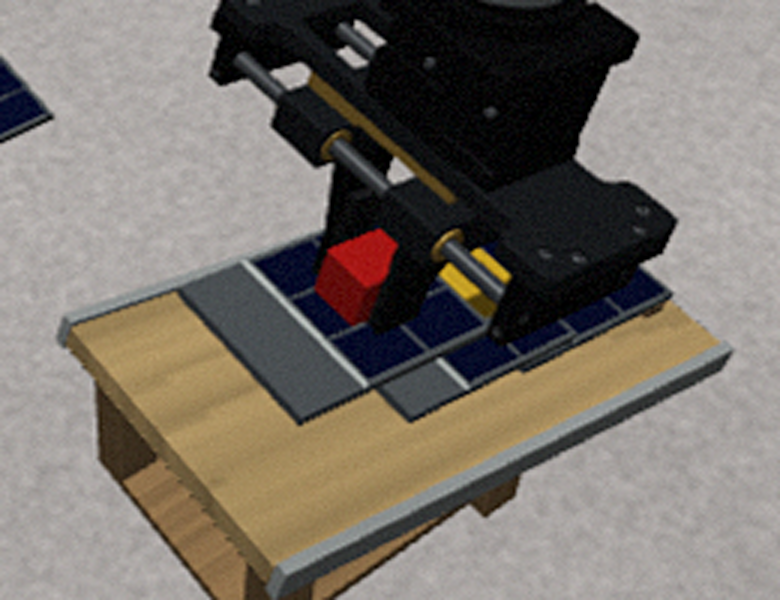

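View pics/side10c.png

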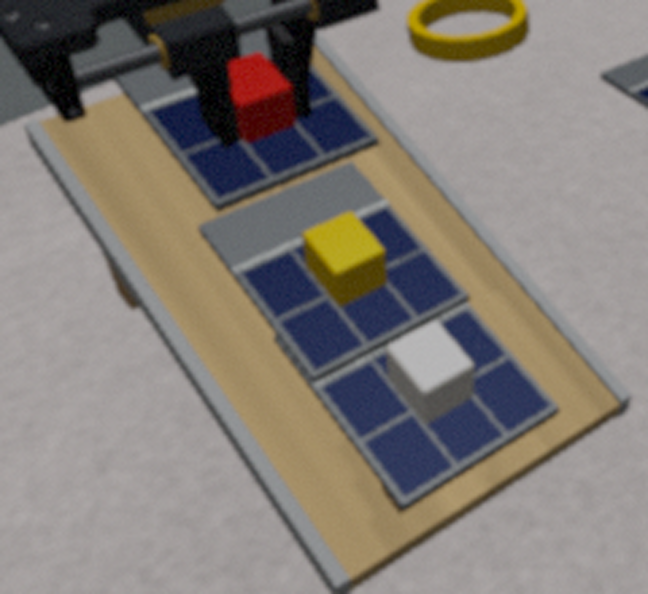

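Run:
```python
from h import *
o=np.array([260,270.]);f=lambda a:np.array(a,float)/[3,2.857]+o
c,n=plane_in("scene6",[f([(305,300),(350,280),(460,382),(410,410)])])
P=rayplane("scene6",f([(293,300),(410,419)]),c,n)
print("Y scene",(n@SF["scene"][:3,:3]).round(3),inS("scene",P).tolist(),inS("scene",P.mean(0)))
c,n=plane_in("scene10",[f([(190,290),(243,267),(358,382),(302,412)])])
P=rayplane("scene10",f([(178,292),(301,421),(243,262),(369,386)]),c,n)
print("R scene",(n@SF["scene"][:3,:3]).round(3),inS("scene",P).tolist(),inS("scene",P[:2].mean(0)),inS("scene",P[2:].mean(0)))
o=np.array([20,200.]);f=lambda a:np.array(a,float)/2.7+o
c,n=plane_in("side10",[f([(353,168),(206,230),(317,368),(465,295),(395,260),(340,215)])])
P=rayplane("side10",f([(353,165),(202,230),(317,374),(467,297)]),c,n)
print("Y side",(n@SF["side"][:3,:3]).round(3),inS("side",P).tolist(),inS("side",P.mean(0)))
c,n=plane_in("side10",[f([(160,110),(195,95),(215,135),(300,135),(310,110),(370,140),(222,200)])])
P=rayplane("side10",f([(221,206),(377,142)]),c,n)
print("R side",(n@SF["side"][:3,:3]).round(3),inS("side",P).tolist(),inS("side",P.mean(0)))
```

```text
Y scene [-0.012  0.001  1.   ] [[129.5, -39.6, 10.2], [129.4, 39.1, 10.1]] [129.4  -0.3  10.2]
R scene [-0.009 -0.004  1.   ] [[208.4, -37.9, 53.7], [207.3, 40.4, 54.0], [171.4, -40.2, 53.3], [169.7, 39.2, 53.6]] [207.9   1.3  53.8] [170.6  -0.5  53.5]
Y side [0.004 0.004 1.   ] [[126.6, -40.3, 10.2], [126.3, 38.3, 10.0], [20.6, 36.5, 10.3], [19.2, -39.3, 10.6]] [73.2 -1.2 10.3]
R side [-0.009 -0.004  1.   ] [[96.2, 37.7, 54.0], [95.9, -38.3, 53.7]] [96.  -0.3 53.8]
```

Call:
jog_arm(targets=[[0, 0, 0, 1.2, -0.2, 0.07, 2.0], [0, 0, 0, 1.2, 0, 0, 2.0], [0, 0, 0, 0.8, 0, 0, 2.0], [0, 0, 0, 0.4, 0, 0, 2.0], [0, 0, 0, 0.1, 0, 0, 2.0], [0, 0, 0, 0, 0, 0, 2.0], [0, 0, 0, 0, 0, 0, 2.0]])

```text
time: 19.12
position: [0.6184, 0.2487, 0.1104]
tool_rot: [1.403, 0.946, -1.131]
ft_force: [0.3, 1.0, -1.6]
grip_width: 0.296
```

Run:
```python
from h import *
S=frame([.497,.264,.0435],-8.1,14)
M=tool_at(S,[0,0,0]);M[:3,3]=np.array([.5486,.2591,.088])+S[:3,:3]@[.075,0,.005]
rel(M)
```

```text
t=19.12 pos [0.6184 0.2487 0.1104] turn [ 0.1  -0.05 -0.04] shift cm [-0.03  0.11 -0.05] grip 2.57 F [ 0.33  1.   -1.58]
```

Call:
jog_arm(targets=[[0, 0, 0, 0.1, 0.05, 0, 2.0], [0, 0, 0, 0.1, 0, 0, 2.0], [0, 0, 0, 0, 0, 0, 2.0], [0, 0, 0, 0, 0, 0, 2.0]])

```text
time: 19.62
position: [0.6185, 0.2487, 0.1102]
tool_rot: [1.402, 0.946, -1.132]
ft_force: [-8.9, -1.9, 9.9]
grip_width: 0.3
```

Call:
jog_arm(targets=[[0, 0, 0, -0.08, 0, 0, 2.0], [0, 0, 0, 0, 0, 0, 2.0], [0, 0, 0, 0, 0, 0, 5.0], [0, 0, 0, 0, 0, 0, 5.0], [0, 0, 0, 0, 0, 0, 5.0], [0, 0, 0, -2.0, 0, 0, 5.0], [0, 0, 0, -4.0, 0, 0, 5.0], [0, 0, 0, -5.0, 0, 0, 5.0], [0, 0, 0, -5.0, 0, 0, 5.0], [0, 0, 0, -2.0, 0, 0, 5.0]])

```text
time: 20.88
position: [0.5761, 0.2543, 0.2882]
tool_rot: [1.406, 0.943, -1.128]
ft_force: [0.9, 0.0, -0.0]
grip_width: 0.576
```

Call:
jog_arm(targets=[[0, 0, 0, 0, -4.0, 4.0, 5.0], [0, 0, 0, 0, -4.0, 4.0, 5.0], [0, 0, 0, 0, -4.0, 4.0, 5.0], [0, 0, 0, 0, 0, 0, 5.0], [0, 0, 0, 0, 0, 0, 5.0]])

```text
time: 21.5
position: [0.444, 0.1516, 0.2549]
tool_rot: [1.403, 0.945, -1.132]
ft_force: [-1.0, 0.7, -0.2]
grip_width: 0.575
```

Run:
```python
from h import *
p,d=grab("scene","scene11");cv2.imwrite("pics/scene11c.png",cv2.resize(p[270:480,260:520,::-1],None,fx=3,fy=2.8571428,interpolation=cv2.INTER_CUBIC))
p,d=grab("side","side11");cv2.imwrite("pics/side11c.png",cv2.resize(p[200:420,20:260,::-1],None,fx=2.7,fy=2.7,interpolation=cv2.INTER_CUBIC))
for tag in("scene0","scene11","side0","side11"):
    X,p,d=pts(tag);m=colmask(p,"green")&(d>0)&(X[...,1]<.1);print(tag,np.median(X[m],0).round(4))
```

```text
scene0 [ 0.6062 -0.0565  0.0307]
scene11 [ 0.6054 -0.0569  0.0307]
side0 [ 0.5971 -0.0494  0.0254]
side11 [ 0.5954 -0.0496  0.0241]
```

View pics/scene11c.png

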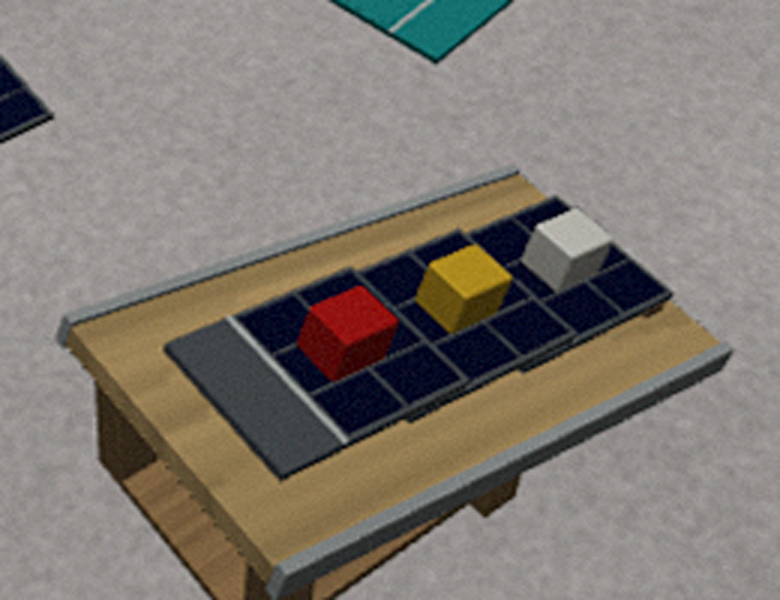

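View pics/side11c.png

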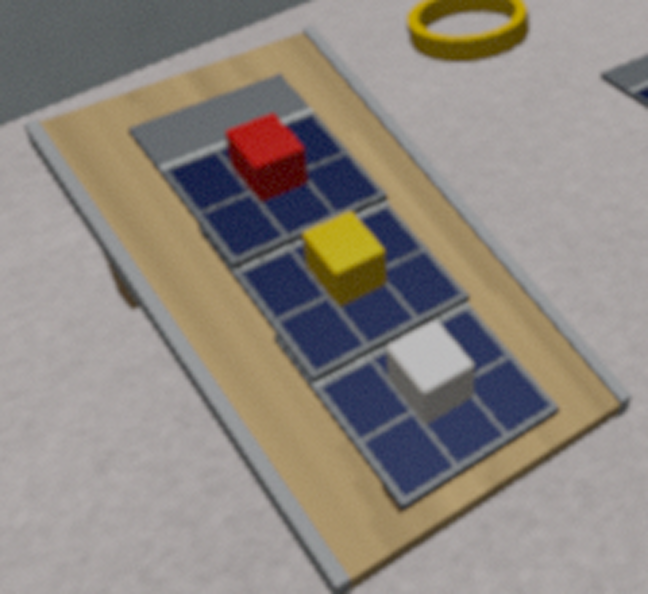

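Run:
```python
from h import *
o=np.array([20,200.]);f=lambda a:np.array(a,float)/2.7+o
for nm,cr in(("Y",[(353,165),(202,230),(317,374),(467,297)]),("R",[(281,76),(131,130),(237,264),(386,197)])):
    poly={"Y":[(243,272),(300,240),(340,295),(384,275),(405,250),(463,295),(318,368)],"R":[(280,80),(136,131),(237,258),(383,195),(310,125),(265,115)]}[nm]
    c,n=plane_in("side11",[f(poly)]);P=rayplane("side11",f(cr),c,n);print(nm,(n@SF["side"][:3,:3]).round(3),inS("side",P).tolist(),inS("side",P.mean(0)))
close_job()
```

```text
Y [-0.008  0.     1.   ] [[126.1, -40.0, 10.8], [125.5, 38.5, 10.8], [20.8, 36.4, 10.0], [19.6, -39.5, 10.0]] [73.  -1.2 10.4]
R [0.001 0.001 1.   ] [[202.3, -40.8, 15.4], [202.4, 37.8, 15.4], [93.3, 36.6, 15.5], [93.2, -39.9, 15.5]] [147.8  -1.6  15.5]
the job is handed in; nothing more can be done
```

I laid the yellow shingle on the fixed one and the red shingle on the yellow one, both cell end downhill. Then I backed the arm clear and handed the job in at about 22 s. No verdict was reported.

Last checks, from the side camera after release:

| Shingle, relative to the one below | Along the slope (ideal 75 mm) | Sideways | Height of underside (ideal 5 mm) | Tilt from parallel |
|---|---|---|---|---|
| Yellow on the fixed one | about 73 mm | 1 mm | about 5 mm | about 0.5° |
| Red on yellow | about 75 mm | under 1 mm | about 5 mm | about 0.5° |

- **Green spare:** it showed no shift beyond measuring noise, 1–2 mm in both fixed cameras. I never went near it, or the orange and turquoise look-alikes.
- **Disagreement between cameras:** the scene and side cameras differed by 3–4 mm in x. Against the wrist camera and the arm's own readings, both were about 4–6 mm off in y. I took the grasps from the wrist camera. I placed each shingle by measuring it and the one below in the same camera, so the offset cancelled.

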